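# Release the parking cam and push the lens carriage home

## Task

The lens carriage on the cell sorter's optics plate is parked behind its eccentric cam lock. With a fingertip, push the upright grip of the cam lever round, by the side away from the carriage, until the lever points straight forward along the slide, so that the cam's low point faces the follower, and only then push the carriage gently forward by its rear push plate until it is fully home on its stop, and draw clear. Light pushes only: pick nothing up, leave the filter cubes seated on the carriage, do not touch the flow cell and do not shift the other things.

Things in the scene. Friction and masses are not known exactly. Their poses are not given: they have to be found in the camera images.
- optics_plate: Fixed bare aluminium breadboard, 320 x 370 mm. Origin: centre of its underside on the bench; top face 18 mm above the bench. Its x axis is the slide's forward direction, y left, z up ('plate frame' below). Rails and stop blocks on it are under 45 mm high; a fixed black laser head 40 x 95 mm stands at plate frame x 95, y 83 to 178, top 86 mm above the bench.
- carriage (a joint): Travel of the lens carriage along the plate's +x, in m: 0 = parked at the rear stop (as it starts), 0.056 = fully home against the front stop. About 2 N of friction plus light damping, no spring, stays where it is left; about 0.8 kg in all.
- carriage_deck (a point): Centre of the carriage's deck (100 x 100 mm), 48 mm above the bench; parked at plate frame x -65, y 35. Axes as the plate. The lens mount (60 mm wide, 104 mm above the bench) and its black barrel stand on the front, two filter cubes behind. A flat arm on the right (-y), top 46 mm (nut 49) above the bench, holds the 19 mm follower bearing 8.5 mm ahead and 145 mm right of this point.
- push_face (a point): Upright aluminium plate on the carriage's rear, 7 mm thick, 70 mm wide, 50 mm high: the place to push. The point is the middle of its rear face, 62 mm above the bench (the plate spans 36 to 86 mm). Axes as the plate: push along +x. Behind it only the 32 mm high rear stop lies on the plate; the space above that is free.
- cam (a joint): Angle of the cam and its lever, in rad, anticlockwise from above. 0 = lever straight back (plate -x), high side at the follower; 1.571 = lever to the right (plate -y); 3.142 = lever straight forward (plate +x), LOW point at the follower. Starts at -0.15 to 1.15; stops inside the hub at -0.4 and 3.6, so it turns round by the right. Friction 2 N at the grip; stays where left. Over 0.6 rad from low it blocks the carriage.
- cam_pivot (a point): The cam's vertical pivot axis at the top of its hub, 52 mm above the bench, plate frame x 25, y -110. The cam is a steel disc 60 mm across, 26 to 40 mm above the bench, its centre 16 mm off this axis towards the lever. Above it a dark flat lever, 14 mm wide, 48 to 55 mm above the bench, runs from the axis to the grip.
- lever_grip (a point): Upright black round grip at the lever's end, 17 mm diameter, 39 mm high (55 to 94 mm above the bench). The point is on its axis 75 mm above the bench, 66 mm from the pivot axis; pushed, it runs round the pivot on that radius. Below its path lie only the cam and, when the lever points back, the follower arm.
- flow_cell: Fragile glass flow cell: a 12 mm square glass bar standing in an aluminium holder block (36 x 40 mm), top 106 mm above the bench; fixed. Origin: centre of the block's foot on the plate's top, plate frame x 95, y 35.
- filter_cube_right: Loose black filter cube 32 x 32 x 34 mm, 70 g, in the right-hand nest (walls 9 mm high) on the carriage deck. Origin: centre of its underside, level with the deck. It rides along with the carriage.
- filter_cube_left: The same, in the left-hand nest.
- spare_cube: Loose black filter cube 32 x 32 x 34 mm standing on the rear right corner of the optics plate. Origin: centre of its underside. Leave alone.
- dust_cap: Loose black lens cap, 38 mm diameter, 14 mm high, on the front of the optics plate between the cam and the flow cell. Origin: centre of its underside. Leave alone.
- driver: Loose screwdriver, 170 mm, grey handle, lying on the optics plate to the left of the carriage. Origin: under its middle. Leave alone.
- tube_rack: Yellow tube rack 100 x 200 mm, tubes up to 86 mm high, on the bench to the robot's right. Origin: centre of its underside. Leave alone.
- wash_bottle: White bottle, 72 mm diameter, 150 mm high, on the bench to the robot's left. Origin: centre of its underside. Leave alone.
- tip_box: Grey pipette tip box with clear lid, 87 x 122 x 80 mm, on the bench to the robot's left. Origin: centre of its underside. Leave alone.
- swab_jar: Amber glass jar with a steel cap, 52 mm diameter, 75 mm high, on the bench to the robot's right. Origin: centre of its underside. Leave alone.
Not all that is in view belongs to the job. What is shaped like the filter_cube_right but blue or orange is not meant.

How it is judged:
By the outcome, as a careful person would: the job done as asked, in the order asked, and still so for the second after the job is handed in, with the robot touching nothing.
It also fails if it takes over 61 s, if anything falls off the work surface, if the arm or the gripper's body presses on something with over 40 N, if the wrist force passes 120 N, or if a joint passes its speed limit or range.

## Robot

A 6-joint arm with a two-finger parallel gripper is mounted at the origin on the work surface. World frame = base frame: x ahead of the robot, y to its left, z up, the work surface at z = 0. Lengths are in m, angles in rad, forces in N, time in s.
With the tool pointing down it reaches from about 0.3 to 0.85 m from the base axis. Payload 4.2 kg.
Tool frame: the origin (TCP) lies midway between the tips of the shut fingers; the grasp point (between the pads) lies 19 mm behind it; z points along the fingers, y is the line along which they close (so a half turn about z gives the same grasp; the last joint's range is limited). The gripper opens to 91 mm and grips with 3 to 60 N. Pads are 32 mm wide; open, the fingers measure 118 mm over their backs; the gripper's body (76 mm by 178 mm) begins 60 mm behind the grasp point.
Start: joints at [1.317, 0.32, 1.565, -0, 1.257, -0.02], TCP at [0.133, 0.559, 0.214] pointing down, gripper open.
Joint ranges: [-3.11, 3.11], [-0.84, 2.01], [0.21, 2.61], [-1.34, 4.49], [0.05, 2.63], [-2.56, 2.56]. Speed limits (rad/s): [2.57, 2.57, 3.14, 3.14, 3.14, 3.14].

## Interface

Orientations are given as a unit quaternion [w, x, y, z].
In Python, from bench import * gives the robot as it stands.
- The arm moves only by the tool move_arm, never from a script. Its argument "motion" is a list of rows, each a list of 3 entries, a list of its own where there are three numbers: the finger opening in m, from 0 to 0.0912, then the shift along the tool's x, y, z in m, then the turn, a rotation vector about the tool's x, y, z in degrees. A call has 1 to 5 rows; each row is the pose to reach, as a shift and turn from the pose commanded when the call began, along the tool's axes at that moment; what a row does not reach only later rows make up. A row lasts 1/8 s, in which the tool goes at most 62.5 mm and 10.7 degrees, less where a joint would pass 70% of its speed; a pose out of reach is approached as far as the arm can. A call with a gripper value outside its range is refused whole. The fingers move at their own pace and stop on an object; "squeeze" is the grip in N (left out, the last holds). Time passes only in rows, so rows that repeat a pose let the fingers close. It gives the time, the measured TCP pose, the force, the opening and the grip force at its end, in the units of the state.
- get_obs(): the state, without advancing time (a new reading comes with each control period).
- read_camera(name): name is "side" or "top" or "wrist"; returns a dict with "frame" (400x640x3 uint8, red, green, blue), "K" (3x3 intrinsics, pixels), "k1" (the pictures are not rectified: a ray, as slopes to the right and down, at radius r is drawn at 1 + k1 r^2 times it, then the intrinsics apply), "rvec" (rotation vector, rad) and "tvec" (3), from world to camera coordinates, as OpenCV has them; the wrist camera has in their place "mount" (4x4, takes a point from camera to tool coordinates, whose origin is the TCP and whose axes are the flange's). Camera axes: x right, y down, z forward; pixel columns grow to the right and rows downward; lengths in m; the calibration is good to about 2 mm. A picture is of the moment at which its call begins: read the wrist's pose just before it. There is no depth.
- sign_off(): hands the job in; it is judged then, once.
Trained networks look in a picture, given as the dict that the camera call returned (one of the last four; its "shot" number tells which), for a name from the list of things; names that differ only in an ending like _2 or _b are one class to them, and where a whole thing is asked for, a point or a joint stands for the part that bears it (a point fixed in the world has none). Each returns a list of dicts, best first, with "p" (0 to 1); they miss things now and then, are a little off and sometimes report something else, mostly with a low value. They report only what shows in the picture. A call takes as long as a camera call. They do not tell look-alikes from the thing itself.
- look_for(picture, name): "centre" ([column, row] as shares, 0 to 1, of the picture: columns of its width, rows of its height, amid what is visible of it).
- tip_of(picture, name): "centre" ([column, row] as shares, 0 to 1, of the picture: columns of its width, rows of its height: a listed point, or the origin of a listed thing).
The state is a dict: "t": time; "joints": joint angles; "joint_velocities": joint speeds; "joint_efforts": joint torques, N m; "tool_pos": TCP position; "tool_rot": TCP orientation; "contact_force": force on the tool from outside, world axes, zero at the start; "wrist_torque": the same for the moment, N m; "grip_width": finger opening in m; "gripper_force": force on a finger pad.
Only numpy, scipy, OpenCV 4.12 (cv2) and the standard library are available. Lean on these libraries where they do the work, as an engineer would, in place of code of your own. Each camera call takes 0.05 s, during which the arm holds its last target. There are 200 camera calls.

## Working session

There is one attempt and no reset: what is moved stays moved. The work goes in short steps, Python scripts to look and compute and a tool call to move; the robot and the scene stay as the last step left them, time stands still between calls to the robot, and variables do not carry over. Pictures are saved under pics/ and viewed, at most 10 in all, crops included, and the job is handed in when it is done.

Besides the shell and the picture viewer there is one more tool, called after "Call:" as a command line: name --argument value ..., lists and objects as JSON in quotes. move_arm: Moves the arm, as the interface text tells. Its arguments: {"type":"object","properties":{"motion":{"type":"array"},"squeeze":{"type":"number"}},"required":["motion"]}

```bash
mkdir -p pics; ls
cat > h.py <<'E'
from bench import *
import numpy as np, cv2
from scipy.spatial.transform import Rotation as R
def ray(c,uv):
    K=c["K"];k1=c["k1"]
    x=(uv[0]-K[0][2])/K[0][0]; y=(uv[1]-K[1][2])/K[1][1]
    d=np.array([x,y]); s=d.copy()
    for _ in range(20): s=d/(1+k1*(s@s))
    v=np.array([s[0],s[1],1.]); Rm=cv2.Rodrigues(np.array(c["rvec"],float))[0]
    return -Rm.T@np.array(c["tvec"],float).ravel(), Rm.T@v
def at_z(c,uv,z):
    o,d=ray(c,uv); return o+d*(z-o[2])/d[2]
def proj(c,P):
    Rm=cv2.Rodrigues(np.array(c["rvec"],float))[0]
    q=Rm@np.array(P,float)+np.array(c["tvec"],float).ravel(); s=q[:2]/q[2]; s=s*(1+c["k1"]*(s@s))
    return np.array([c["K"][0][0]*s[0]+c["K"][0][2],c["K"][1][1]*s[1]+c["K"][1][2]])
E
python3 - <<'E'
from h import *
o=get_obs(); print(o["t"],o["tool_pos"],o["tool_rot"],o["contact_force"])
for n in("top","side"):
    c=read_camera(n); cv2.imwrite(f"pics/{n}0.png",c["frame"][:,:,::-1])
    print(n,c["k1"], ray(c,(320,200)))
    for name,z in(("optics_plate",0),("carriage_deck",.048),("push_face",.062),("cam_pivot",.052),("lever_grip",.075),("flow_cell",.018),("dust_cap",.018),("spare_cube",.018),("filter_cube_right",.048),("filter_cube_left",.048)):
        for r in tip_of(c,name)[:2]:
            uv=np.array(r["centre"])*[640,400]; print(name,round(r["p"],2),uv.round(),at_z(c,uv,z).round(4))
E
```

```text
pics
0.0 [0.13309093 0.55886089 0.21312953] [-1.01159140e-04  1.16620011e-01  9.93176212e-01 -8.80312011e-04] [-0.24877494 -0.70367021  0.12072295]
top -0.03864198113109246 (array([ 0.27831138, -0.00361404,  1.3925372 ]), array([ 0.17845822,  0.01513822, -0.98394969]))
optics_plate 0.63 [336. 193.] [ 0.5546 -0.0435  0.    ]
carriage_deck 0.97 [331. 209.] [ 0.4892 -0.0222  0.048 ]
push_face 0.86 [333. 225.] [ 0.43   -0.0266  0.062 ]
cam_pivot 0.65 [373. 183.] [ 0.5785 -0.1737  0.052 ]
cam_pivot 0.31 [327. 212.] [ 0.4763 -0.008   0.052 ]
lever_grip 0.54 [381. 200.] [ 0.5135 -0.198   0.075 ]
flow_cell 0.5 [330. 168.] [ 0.6479 -0.0237  0.018 ]
dust_cap 0.63 [355. 162.] [ 0.667  -0.1149  0.018 ]
dust_cap 0.59 [340. 214.] [ 0.475  -0.0534  0.018 ]
spare_cube 0.46 [380. 230.] [ 0.4126 -0.1981  0.018 ]
filter_cube_right 0.66 [336. 213.] [ 0.4733 -0.0401  0.048 ]
filter_cube_right 0.65 [305. 256.] [0.324  0.0731 0.048 ]
filter_cube_left 0.66 [328. 217.] [ 0.4617 -0.0096  0.048 ]
filter_cube_left 0.64 [338. 192.] [ 0.5501 -0.0474  0.048 ]
side -0.08898999534412917 (array([ 0.02142532, -0.79215
[... 182 characters left out ...]
ush_face 0.64 [298. 215.] [ 0.431  -0.0033  0.062 ]
cam_pivot 0.83 [375. 233.] [ 0.5769 -0.176   0.052 ]
cam_pivot 0.28 [381. 220.] [ 0.6288 -0.139   0.052 ]
lever_grip 0.7 [350. 335.] [ 0.3098 -0.433   0.075 ]
lever_grip 0.65 [364. 238.] [ 0.5191 -0.2028  0.075 ]
flow_cell 0.84 [363. 209.] [ 0.6515 -0.0258  0.018 ]
dust_cap 0.48 [384. 219.] [ 0.6729 -0.1028  0.018 ]
dust_cap 0.17 [365. 242.] [ 0.5559 -0.1617  0.018 ]
spare_cube 0.65 [331. 270.] [ 0.4122 -0.2095  0.018 ]
spare_cube 0.6 [300. 217.] [0.4611 0.0391 0.018 ]
filter_cube_right 0.7 [284. 269.] [ 0.299  -0.1739  0.048 ]
filter_cube_right 0.68 [256. 230.] [0.3022 0.0086 0.048 ]
filter_cube_left 0.68 [311. 212.] [0.4813 0.0056 0.048 ]
```

```bash
cat >> h.py <<'E'
def fit(pl,w):
    pl=np.array(pl);w=np.array(w);a=pl-pl.mean(0);b=w-w.mean(0)
    th=np.arctan2((a[:,0]*b[:,1]-a[:,1]*b[:,0]).sum(),(a*b).sum())
    Rm=np.array([[np.cos(th),-np.sin(th)],[np.sin(th),np.cos(th)]])
    return th,w.mean(0)-Rm@pl.mean(0),Rm
E
python3 - <<'E'
from h import *
pl=[(-65,35),(25,-110),(95,35),(-65,35),(25,-110),(95,35)]
w=[(489.2,-22.2),(578.5,-173.7),(647.9,-23.7),(487.6,-24),(576.9,-176),(651.5,-25.8)]
th,t,Rm=fit(pl,w); print(np.degrees(th),t, (np.array(w)-(np.array(pl)@Rm.T+t)).round(1).tolist())
for g in((513.5,-198),(519.1,-202.8)):
    p=Rm.T@(np.array(g)-t)-[25,-110]; print(p,np.hypot(*p),"cam",np.arctan2(p[1],p[0])+np.pi)
for n,b in(("top",(270,120,420,270)),("side",(240,150,440,300))):
    c=read_camera(n); f=cv2.resize(c["frame"][b[1]:b[3],b[0]:b[2]],None,fx=4,fy=4,interpolation=cv2.INTER_CUBIC).copy()
    def dot(x,y,z,col):
        P=Rm@[x,y]+t; u=(proj(c,[P[0]/1e3,P[1]/1e3,z/1e3])-b[:2])*4
        cv2.circle(f,tuple(int(v) for v in u),3,col,-1)
    for x in(-160,160):
        for y in(-185,185): dot(x,y,18,(255,0,0))
    dot(25,-110,52,(0,255,0)); dot(95,35,106,(255,0,255)); dot(-65,35,48,(0,255,255))
    cv2.imwrite(f"pics/{n}1.png",f[:,:,::-1])
E
```

```text
-0.6280200395403555 [553.74724528 -60.69985299] [[0.1, 2.8], [1.0, -2.7], [-1.2, 3.0], [-1.5, 1.0], [-0.6, -5.0], [2.4, 0.9]]
[-63.7399084  -27.73304113] 69.51185145975954 cam 0.4103916950529971
[-58.08763297 -32.47137232] 66.54745017236318 cam 0.509731786961019
```

View pics/top1.png

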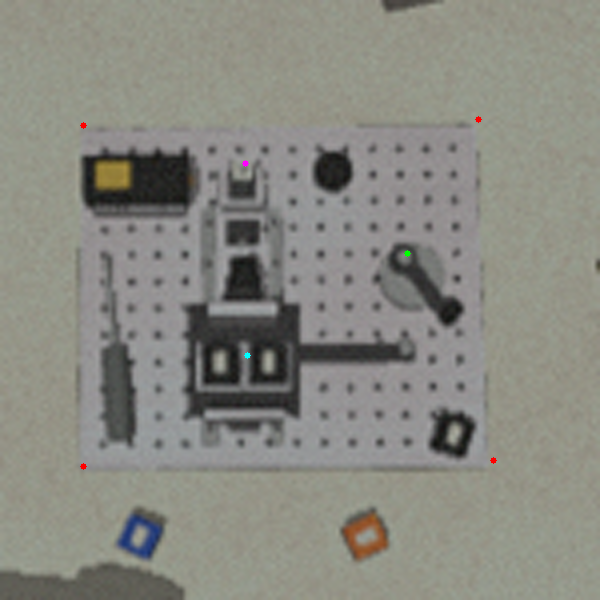

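View pics/side1.png

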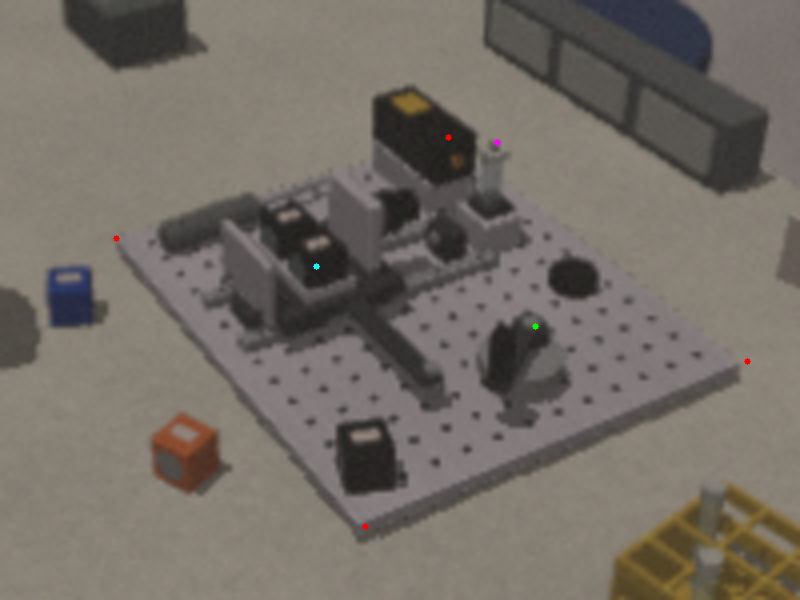

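View pics/side0.png

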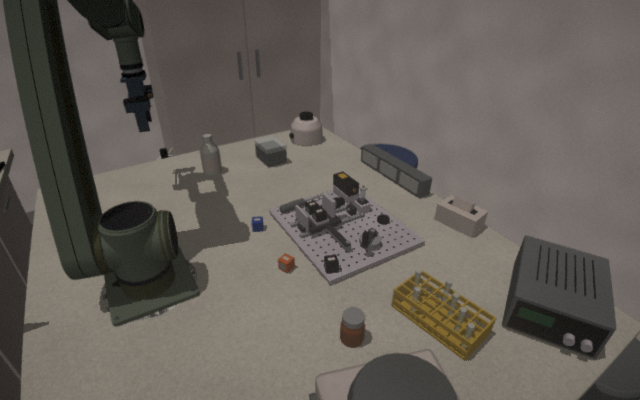

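The top crop shows the cam hub at (405,255) and the black grip at about (450,308), so the lever points back and to the right. The two cubes are seated and the push plate is at (243,413). Blue and orange cubes lie outside the plate. In the side crop the upright black grip is at (502,350). It could be confused with the dust cap (573,277), the objective barrel (447,235) or the black spare cube (366,455). I choose the grip at the lever's end.

```bash
cat >> h.py <<'E'
TH,T=np.radians(-0.9),np.array([.5537,-.0607])   # plate pose, refined later
def W(x,y):  # plate mm -> world m
    c,s=np.cos(TH),np.sin(TH); return T+np.array([c*x-s*y,s*x+c*y])/1e3
def Pm(w):
    c,s=np.cos(TH),np.sin(TH); d=(np.array(w[:2])-T)*1e3; return np.array([c*d[0]+s*d[1],-s*d[0]+c*d[1]])
def rows(tg,op=0.0):  # tg: plate x,y mm, z mm, phi_plate deg (tool y direction)
    o=get_obs(); p0=np.array(o["tool_pos"]);q=o["tool_rot"];R0=R.from_quat([q[1],q[2],q[3],q[0]])
    y=R0.as_matrix()[:,1]
    print("t",o["t"],"plate",Pm(p0).round(1),"z",round(p0[2]*1e3,1),"phi",round(np.degrees(np.arctan2(y[1],y[0])-TH),1),"F",np.round(o["contact_force"],1))
    out=[]
    for x,yy,z,ph in tg:
        f=np.radians(ph)+TH; w=W(x,yy); p=np.array([w[0],w[1],z/1e3])
        M=np.array([[-np.sin(f),np.cos(f),0],[np.cos(f),np.sin(f),0],[0,0,-1]]).T
        s=R0.inv().apply(p-p0); r=(R0.inv()*R.from_matrix(M)).as_rotvec(degrees=True)
        out.append([op,[round(float(v),3) for v in s],[round(float(v)) if k==2 else round(float(v),1) for k,v in enumerate(r)]])
    print(str(out).replace(" ",""))
E
python3 - <<'E'
from h import *
c=read_camera("wrist"); print(np.round(c["mount"],3))
c=read_camera("top")
print(Pm(at_z(c,(382.5,196.5),.094))-[25,-110])
rows([(-40,-120,300,-50)])
E
```

```text
[[-0.001 -0.96  -0.28   0.08 ]
 [ 1.    -0.    -0.001 -0.   ]
 [ 0.001 -0.28   0.96  -0.171]
 [ 0.     0.     0.     1.   ]]
[-55.84866719 -30.33500717]
t 1.3 plate [-430.2  613.4] z 214.0 phi 77.5 F [-0.5  0.2 -0.2]
[[0.0,[-0.54,-0.632,-0.086],[0.0,-0.0,128]]]
```

Call:
move_arm --motion '[[0.0, [0, 0, -0.06], [0, 0, 0]], [0.0, [-0.54, -0.63, -0.086], [0, 0, 128]], [0.0, [-0.54, -0.63, -0.086], [0, 0, 128]], [0.0, [-0.54, -0.63, -0.086], [0, 0, 128]], [0.0, [-0.54, -0.63, -0.086], [0, 0, 128]]]'

```text
t: 1.92
tool_pos: [0.248, 0.3354, 0.282]
tool_rot: [0.0, 0.475, 0.88, 0.0]
contact_force: [0.3, -0.0, -0.6]
grip_width: 0.0444
gripper_force: 0.0
```

```bash
python3 -c "
from h import *
rows([(-40,-120,300,-50)]); print(get_obs()['joints'])"
```

```text
t 1.925 plate [-311.9  391.2] z 282.0 phi 34.2 F [ 0.3 -0.  -0.6]
[[0.0,[-0.576,-0.063,-0.018],[0.1,-0.0,84]]]
[ 9.06767342e-01  2.50122831e-02  1.76236235e+00 -3.86566856e-04
  1.35319390e+00  3.25182770e-01]
```

Call:
move_arm --motion '[[0.0, [-0.576, -0.063, -0.018], [0, 0, 84]], [0.0, [-0.576, -0.063, -0.018], [0, 0, 84]], [0.0, [-0.576, -0.063, -0.018], [0, 0, 84]], [0.0, [-0.576, -0.063, -0.018], [0, 0, 84]], [0.0, [-0.576, -0.063, -0.018], [0, 0, 84]]]'

```text
t: 2.55
tool_pos: [0.3918, 0.0579, 0.2919]
tool_rot: [0.0, 0.821, 0.57, 0.001]
contact_force: [1.5, 0.8, -0.6]
grip_width: 0.0007
gripper_force: 0.0
```

```bash
python3 -c "
from h import *
rows([(-40,-120,300,-50)])"
```

```text
t 2.55 plate [-163.8  116. ] z 291.9 phi -19.5 F [ 1.5  0.8 -0.6]
[[0.0,[-0.181,0.196,-0.008],[0.1,-0.1,30]]]
```

Call:
move_arm --motion '[[0.0, [-0.181, 0.196, -0.008], [0, 0, 30]], [0.0, [-0.181, 0.196, -0.008], [0, 0, 30]], [0.0, [-0.181, 0.196, -0.008], [0, 0, 30]], [0.0, [-0.181, 0.196, -0.008], [0, 0, 30]], [0.0, [-0.181, 0.196, -0.008], [0, 0, 30]]]'

```text
t: 3.18
tool_pos: [0.5141, -0.1806, 0.2987]
tool_rot: [0.0, 0.941, 0.34, -0.0]
contact_force: [0.3, -0.0, 0.2]
grip_width: 0.0004
gripper_force: 0.0
```

```bash
cat >> h.py <<'E'
def wcam():
    o=get_obs(); c=read_camera("wrist"); q=o["tool_rot"]; A=np.eye(4)
    A[:3,:3]=R.from_quat([q[1],q[2],q[3],q[0]]).as_matrix(); A[:3,3]=o["tool_pos"]
    B=np.linalg.inv(A@np.array(c["mount"])); d=dict(c); d["rvec"]=cv2.Rodrigues(B[:3,:3])[0]; d["tvec"]=B[:3,3]; return c,d
E
python3 - <<'E'
from h import *
c,d=wcam(); f=c["frame"].copy()
for name,z in(("carriage_deck",.048),("cam_pivot",.052),("lever_grip",.075),("push_face",.062),("flow_cell",.018),("spare_cube",.018)):
    for r in tip_of(c,name)[:2]:
        uv=np.array(r["centre"])*[640,400]; w=at_z(d,uv,z); print(name,round(r["p"],2),uv.round(),w.round(4),Pm(w).round(1))
for x,y,z in((25,-110,52),(-65,35,48),(-160,-185,18),(160,-185,18),(-56.5,-110,49)):
    u=proj(d,[*W(x,y),z/1e3]); cv2.circle(f,tuple(int(v) for v in u),3,(255,0,0),-1)
cv2.imwrite("pics/w1.png",f[:,:,::-1])
rows([(-40,-120,300,-50)])
E
```

```text
carriage_deck 0.82 [199.  95.] [ 0.4882 -0.0219  0.048 ] [-66.1  37.8]
cam_pivot 0.93 [338. 114.] [ 0.5752 -0.1621  0.052 ] [  23.1 -101.1]
lever_grip 0.83 [334. 175.] [ 0.5195 -0.2019  0.075 ] [ -31.9 -141.7]
push_face 0.64 [163. 133.] [ 0.4289 -0.0171  0.062 ] [-125.5   41.7]
spare_cube 0.81 [282. 226.] [ 0.4116 -0.2027  0.018 ] [-139.8 -144.2]
t 3.525 plate [ -39.4 -115.9] z 299.9 phi -49.1 F [1.6 0.4 0.2]
[[0.0,[-0.003,0.003,-0.0],[-0.0,-0.0,1]]]
```

View pics/w1.png

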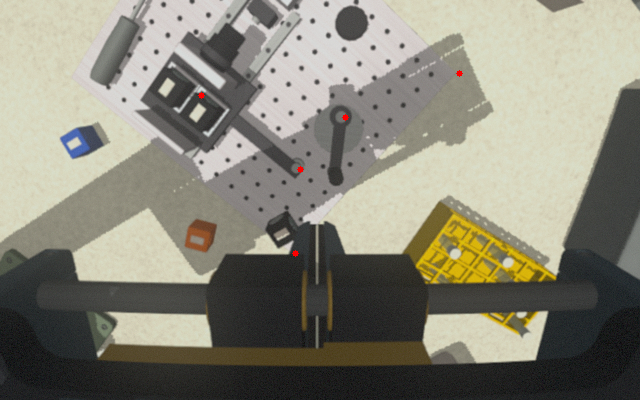

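The wrist view shows the hub at (340,117), the grip at (335,176) and the follower at (297,166). This confirms the grip and moves my plate pose by a few mm. I'll update it and descend next to the grip.

```bash
sed -i 's/^TH,T=.*/TH,T=np.radians(-0.5),np.array([.5525,-.0573])/' h.py; python3 -c "
from h import *
rows([(-55,-106,115,-58)])"
```

```text
t 3.525 plate [ -38.9 -119. ] z 299.9 phi -49.5 F [1.6 0.4 0.2]
[[0.0,[-0.004,-0.02,0.185],[-0.0,-0.0,9]]]
```

Call:
move_arm --motion '[[0.0, [-0.004, -0.02, 0.06], [0, 0, 9]], [0.0, [-0.004, -0.02, 0.12], [0, 0, 9]], [0.0, [-0.004, -0.02, 0.17], [0, 0, 9]], [0.0, [-0.004, -0.02, 0.185], [0, 0, 9]], [0.0, [-0.004, -0.02, 0.185], [0, 0, 9]]]'

```text
t: 4.15
tool_pos: [0.4975, -0.1642, 0.1149]
tool_rot: [-0.0, 0.964, 0.267, 0.0]
contact_force: [0.4, -0.4, 0.5]
grip_width: 0.0002
gripper_force: 0.0
```

Run:
```python
from h import *
c,d=wcam(); f=c["frame"].copy()
for name,z in(("cam_pivot",.052),("lever_grip",.075)):
    for r in tip_of(c,name)[:2]:
        uv=np.array(r["centre"])*[640,400]; w=at_z(d,uv,z); print(name,round(r["p"],2),uv.round(),w.round(4),Pm(w).round(1))
for x,y,z in((25,-110,52),(-56.5,-110,49),(-31.3,-144.5,94)):
    u=proj(d,[*W(x,y),z/1e3]); cv2.circle(f,tuple(int(v) for v in u),3,(255,0,0),-1)
cv2.imwrite("pics/w2.png",f[:,:,::-1])
rows([(-55,-106,68,-58)])
```

```text
cam_pivot 0.95 [377. 112.] [ 0.5763 -0.1624  0.052 ] [  24.7 -104.9]
lever_grip 0.75 [387. 224.] [ 0.5201 -0.2029  0.075 ] [ -31.2 -145.8]
t 4.3 plate [ -52.7 -108.3] z 116.7 phi -58.6 F [-0.4  0.7 -0.3]
[[0.0,[-0.001,-0.003,0.049],[0.2,-0.2,-1]]]
```

View pics/w2.png

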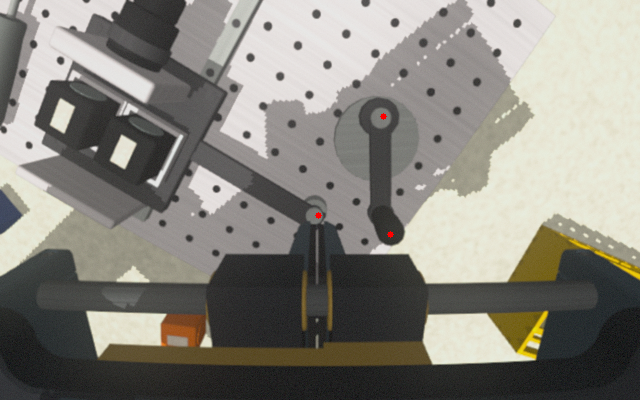

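The wrist view has the grip top at (390,233) and the hub at (380,117). Both lie within about 2 mm of my overlay. Next I descend beside the grip and sweep it round.

```bash
cat >> h.py <<'E'
def push(a,d=22.,z=68,r=66.):   # plate targets for pushing the grip at cam angle a (deg)
    t=np.radians(a); return (25-r*np.cos(t)-d*np.sin(t), -110-r*np.sin(t)+d*np.cos(t), z, a-90)
E
python3 -c "
from h import *
rows([push(31.5,42,90),push(31.5,42),push(31.5,42),push(31.5,30),push(31.5,25)])"
```

```text
t 4.3 plate [ -52.7 -108.3] z 116.7 phi -58.6 F [-0.4  0.7 -0.3]
[[0.0,[-0.001,-0.0,0.027],[0.2,-0.2,0]],[0.0,[-0.001,-0.0,0.049],[0.2,-0.2,0]],[0.0,[-0.001,-0.0,0.049],[0.2,-0.2,0]],[0.0,[-0.001,0.012,0.049],[0.2,-0.2,0]],[0.0,[-0.001,0.017,0.049],[0.2,-0.2,0]]]
```

Call:
move_arm --motion '[[0, [-0.001, 0, 0.027], [0, 0, 0]], [0, [-0.001, 0, 0.049], [0, 0, 0]], [0, [-0.001, 0, 0.049], [0, 0, 0]], [0, [-0.001, 0.012, 0.049], [0, 0, 0]], [0, [-0.001, 0.017, 0.049], [0, 0, 0]]]'

```text
t: 4.92
tool_pos: [0.5069, -0.1811, 0.067]
tool_rot: [0.001, 0.964, 0.266, 0.002]
contact_force: [-0.9, -0.7, 0.2]
grip_width: 0.0005
gripper_force: 0.0
```

```bash
python3 -c "
from h import *
rows([push(a) for a in (34,39,45,51,57)])"
```

```text
t 4.925 plate [ -44.5 -124.2] z 67.0 phi -58.6 F [-0.9 -0.7  0.2]
[[0.0,[-0.0,0.005,-0.001],[0.2,-0.1,-3]],[0.0,[-0.002,0.011,-0.001],[0.2,-0.1,-8]],[0.0,[-0.003,0.018,-0.001],[0.2,-0.1,-14]],[0.0,[-0.003,0.026,-0.001],[0.2,-0.1,-20]],[0.0,[-0.002,0.033,-0.001],[0.2,-0.1,-26]]]
```

Call:
move_arm --motion '[[0, [0, 0.005, -0.001], [0, 0, -3]], [0, [-0.002, 0.011, -0.001], [0, 0, -8]], [0, [-0.003, 0.018, -0.001], [0, 0, -14]], [0, [-0.003, 0.026, -0.001], [0, 0, -20]], [0, [-0.002, 0.033, -0.001], [0, 0, -26]]]'

```text
t: 5.55
tool_pos: [0.5202, -0.2095, 0.0672]
tool_rot: [-0.0, 0.878, 0.478, -0.0]
contact_force: [-2.8, 1.3, 1.3]
grip_width: 0.0006
gripper_force: 1.2
```

Run:
```python
from h import *
c,d=wcam(); f=c["frame"].copy()
for x,y,z in((25,-110,52),):
    u=proj(d,[*W(x,y),z/1e3]); cv2.circle(f,tuple(int(v) for v in u),3,(255,0,0),-1)
for r in tip_of(c,"lever_grip")[:1]:
    uv=np.array(r["centre"])*[640,400]; w=Pm(at_z(d,uv,.075))-[25,-110]; print(r["p"],uv,w,np.hypot(*w),np.degrees(np.arctan2(-w[1],-w[0])))
cv2.imwrite("pics/w3.png",f[:300,100:540,::-1])
rows([push(a) for a in (63,69,75,82,89)])
```

```text
0.77 [353.792 256.88 ] [-40.66772464 -52.42052836] 66.3458787058593 52.195772825223955
t 5.65 plate [ -30.2 -152.9] z 67.1 phi -32.6 F [-0.1 -0.9  0.4]
[[0.0,[-0.002,0.008,-0.001],[0.1,-0.0,-6]],[0.0,[-0.003,0.015,-0.001],[0.1,-0.0,-12]],[0.0,[-0.004,0.022,-0.001],[0.1,-0.0,-18]],[0.0,[-0.003,0.031,-0.001],[0.1,0.0,-25]],[0.0,[-0.002,0.039,-0.001],[0.1,0.0,-32]]]
```

View pics/w3.png

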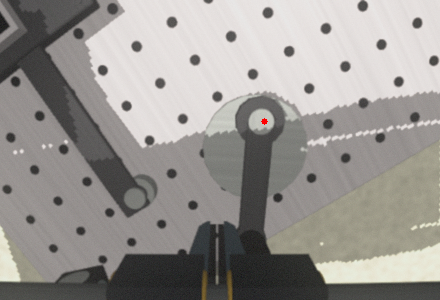

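The wrist crop shows the fingertips against the grip at (252,240), with the lever turned to about 52°. The hub sits on the red dot. The push works, so I'll continue.

Call:
move_arm --motion '[[0, [-0.002, 0.008, -0.001], [0, 0, -6]], [0, [-0.003, 0.015, -0.001], [0, 0, -12]], [0, [-0.004, 0.022, -0.001], [0, 0, -18]], [0, [-0.003, 0.031, -0.001], [0, 0, -25]], [0, [-0.002, 0.039, -0.001], [0, 0, -32]]]'

```text
t: 6.28
tool_pos: [0.5513, -0.2321, 0.0675]
tool_rot: [-0.001, 0.713, 0.701, -0.0]
contact_force: [-1.6, 1.7, -0.7]
grip_width: 0.0007
gripper_force: 1.0
```

```bash
python3 -c "
from h import *
rows([push(a) for a in (96,103,110,117,124)])"
```

```text
t 6.275 plate [   0.3 -174.9] z 67.5 phi -0.5 F [-1.6  1.7 -0.7]
[[0.0,[-0.003,0.01,-0.0],[-0.1,-0.0,-6]],[0.0,[-0.004,0.018,-0.0],[-0.1,-0.0,-13]],[0.0,[-0.004,0.027,-0.001],[-0.1,-0.0,-20]],[0.0,[-0.004,0.035,-0.001],[-0.1,-0.1,-27]],[0.0,[-0.002,0.043,-0.001],[-0.1,-0.1,-34]]]
```

Call:
move_arm --motion '[[0, [-0.003, 0.01, 0], [0, 0, -6]], [0, [-0.004, 0.018, 0], [0, 0, -13]], [0, [-0.004, 0.027, -0.001], [0, 0, -20]], [0, [-0.004, 0.035, -0.001], [0, 0, -27]], [0, [-0.002, 0.043, -0.001], [0, 0, -34]]]'

```text
t: 6.9
tool_pos: [0.5943, -0.2352, 0.0685]
tool_rot: [-0.001, 0.477, 0.879, -0.0]
contact_force: [-1.8, -0.9, 0.2]
grip_width: 0.0005
gripper_force: 1.0
```

```bash
python3 -c "
from h import *
rows([push(a) for a in (131,138,145,152,159)]); print(get_obs()['joints'])"
```

```text
t 6.9 plate [  43.4 -177.6] z 68.5 phi 33.5 F [-1.8 -0.9  0.2]
[[0.0,[-0.002,0.009,0.001],[-0.1,-0.0,-7]],[0.0,[-0.003,0.017,0.001],[-0.1,-0.0,-14]],[0.0,[-0.003,0.026,0.0],[-0.1,-0.1,-21]],[0.0,[-0.002,0.034,0.0],[-0.1,-0.1,-28]],[0.0,[-0.0,0.042,0.0],[-0.1,-0.1,-35]]]
[-3.94498442e-01  5.34412801e-01  1.60385779e+00 -8.30610238e-04
  1.00462184e+00 -9.70531931e-01]
```

Call:
move_arm --motion '[[0, [-0.002, 0.009, 0.001], [0, 0, -7]], [0, [-0.003, 0.017, 0.001], [0, 0, -14]], [0, [-0.003, 0.026, 0], [0, 0, -21]], [0, [-0.002, 0.034, 0], [0, 0, -28]], [0, [0, 0.042, 0], [0, 0, -35]]]'

```text
t: 7.52
tool_pos: [0.6304, -0.213, 0.0687]
tool_rot: [0.0, 0.191, 0.982, -0.001]
contact_force: [0.2, -2.6, -0.9]
grip_width: 0.0002
gripper_force: 1.1
```

Run:
```python
from h import *
c,d=wcam(); f=c["frame"].copy()
for x,y,z in((25,-110,52),):
    u=proj(d,[*W(x,y),z/1e3]); cv2.circle(f,tuple(int(v) for v in u),3,(255,0,0),-1)
for r in tip_of(c,"lever_grip")[:1]:
    uv=np.array(r["centre"])*[640,400]; w=Pm(at_z(d,uv,.075))-[25,-110]; print(r["p"],uv,w,np.hypot(*w),np.degrees(np.arctan2(-w[1],-w[0])))
cv2.imwrite("pics/w4.png",f[:300,100:540,::-1])
rows([push(a) for a in (164,169,174,176)])
```

```text
0.72 [352.704 252.   ] [ 57.39915281 -27.19889452] 63.51726227181692 154.64581688303184
t 7.625 plate [  79.6 -154.2] z 68.7 phi 68.3 F [ 0.6  0.3 -0.7]
[[0.0,[-0.001,0.006,0.001],[-0.0,0.1,-6]],[0.0,[-0.002,0.011,0.001],[-0.0,0.1,-11]],[0.0,[-0.002,0.018,0.001],[-0.0,0.1,-16]],[0.0,[-0.002,0.02,0.001],[-0.0,0.1,-18]]]
```

View pics/w4.png

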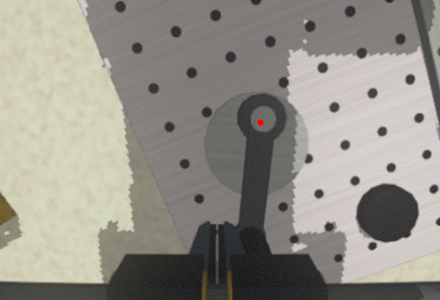

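The crop shows the hub at (262,120) and the grip at (252,238), being pushed by the fingers. The lever is at about 155° and trails the pusher angle by about 4.5°. The dust cap at (387,212) is clear.

```bash
python3 -c "
from h import *
rows([push(a) for a in (164,169,174,179,181)])"
```

```text
t 7.625 plate [  79.6 -154.2] z 68.7 phi 68.3 F [ 0.6  0.3 -0.7]
[[0.0,[-0.001,0.006,0.001],[-0.0,0.1,-6]],[0.0,[-0.002,0.011,0.001],[-0.0,0.1,-11]],[0.0,[-0.002,0.018,0.001],[-0.0,0.1,-16]],[0.0,[-0.002,0.024,0.001],[-0.0,0.1,-21]],[0.0,[-0.002,0.026,0.001],[-0.0,0.1,-23]]]
```

Call:
move_arm --motion '[[0, [-0.001, 0.006, 0.001], [0, 0, -6]], [0, [-0.002, 0.011, 0.001], [0, 0, -11]], [0, [-0.002, 0.018, 0.001], [0, 0, -16]], [0, [-0.002, 0.024, 0.001], [0, 0, -21]], [0, [-0.002, 0.026, 0.001], [0, 0, -23]]]'

```text
t: 8.25
tool_pos: [0.6427, -0.1894, 0.0682]
tool_rot: [0.001, -0.007, 1.0, -0.001]
contact_force: [1.5, -2.9, 0.5]
grip_width: 0.0001
gripper_force: 1.1
```

Run:
```python
from h import *
c,d=wcam(); f=c["frame"].copy(); 
for r in tip_of(c,"lever_grip")[:1]:
    uv=np.array(r["centre"])*[640,400]; w=Pm(at_z(d,uv,.075))-[25,-110]; print(r["p"],uv,w,np.hypot(*w),np.degrees(np.arctan2(-w[1],-w[0])))
np.savez("d4.npz",rvec=d["rvec"],tvec=d["tvec"],K=d["K"],k1=d["k1"])
cv2.imwrite("pics/w5.png",cv2.resize(f[60:260,240:480,::-1],None,fx=3,fy=3,interpolation=cv2.INTER_CUBIC))
rows([push(a) for a in (184,186)])
```

```text
0.73 [355.2  252.48] [62.12540969 -2.01206016] 62.157983524727925 178.14500582175444
t 8.35 plate [  90.9 -131.1] z 68.0 phi 91.3 F [ 1.1 -2.   0.2]
[[0.0,[-0.002,0.004,-0.0],[-0.0,0.1,-3]],[0.0,[-0.002,0.006,-0.0],[-0.0,0.1,-5]]]
```

View pics/w5.png

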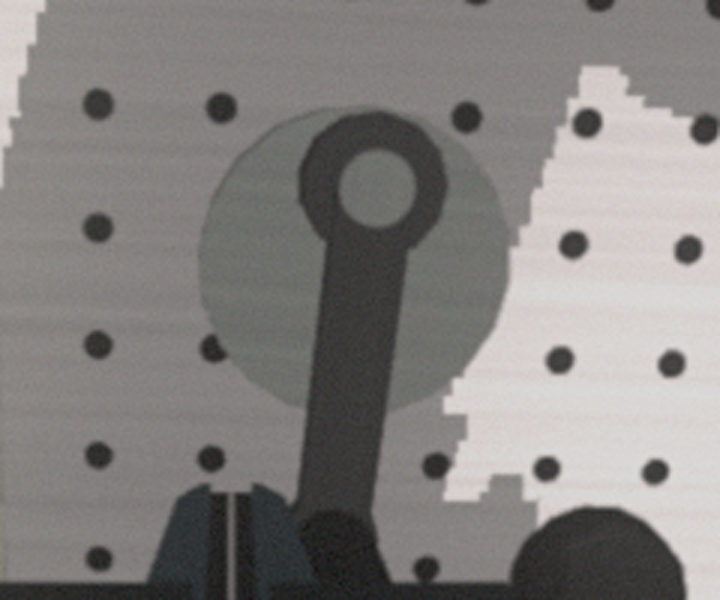

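The crop shows the lever running from the hub (377,188) to the grip at about (345,540), with hole columns beside it for reference. I'll compare their directions.

Run:
```python
from h import *
d=dict(np.load("d4.npz"))
p=lambda u,z: at_z(d,(240+(u[0]-1)/3,60+(u[1]-1)/3),z)[:2]
def ang(a,b,z,zb=None): v=p(b,zb or z)-p(a,z); return np.degrees(np.arctan2(v[1],v[0])).round(2)
print([ang(*h,.018) for h in(((99,104),(99,559)),((466,117),(427,568)),((587,124),(546,468)),((704,129),(655,472)),((221,108),(211,459)))])
print(ang((366,250),(334.5,502),.055),ang((377,188),(334.5,502),.052,.055),p((377,188),.052),Pm(p((377,188),.052)))
```

```text
[np.float64(-1.16), np.float64(-0.88), np.float64(-1.2), np.float64(-0.98), np.float64(-1.04)]
-4.35 -5.35 [ 0.57484538 -0.16518109] [  23.28595862 -107.68198266]
```

Call:
move_arm --motion '[[0, [0, 0.002, 0], [0, 0, 0]], [0, [0, 0.0045, 0], [0, 0, 0]], [0, [0, 0.0045, 0], [0, 0, 0]]]'

```text
t: 8.72
tool_pos: [0.6415, -0.184, 0.0674]
tool_rot: [-0.0, -0.008, 1.0, 0.0]
contact_force: [0.4, -3.3, 1.7]
grip_width: 0.0003
gripper_force: 0.8
```

Run:
```python
from h import *
c,d=wcam(); f=c["frame"].copy()
g=cv2.resize(f[60:260,240:480],None,fx=3,fy=3,interpolation=cv2.INTER_CUBIC); gr=cv2.cvtColor(g,cv2.COLOR_RGB2GRAY)
p=lambda u,z: at_z(d,(240+(u[0]-1)/3,60+(u[1]-1)/3),z)[:2]
m=[]
for y in range(260,490,15):
    xs=np.where(gr[y,300:420]<85)[0]+300
    if len(xs): m.append(p(((xs[0]+xs[-1])/2,y),.055)); print(y,xs[0],xs[-1],end=" | ")
m=np.array(m); k=np.polyfit(m[:,0],m[:,1],1); print("\nlever world deg",np.degrees(np.arctan(k[0])), "vs plate -1.05")
rows([])
```

```text
260 301 382 | 275 301 381 | 290 300 379 | 305 300 379 | 320 300 379 | 335 300 377 | 350 300 377 | 365 300 376 | 380 300 375 | 395 300 375 | 410 300 374 | 425 300 372 | 440 300 372 | 455 300 371 | 470 300 419 | 485 300 411 | 
lever world deg 4.457048011640674 vs plate -1.05
t 8.775 plate [  90.  -125.9] z 67.4 phi 91.4 F [ 1.1 -1.8  0.9]
[]
```

Run:
```python
from h import *
c,d=wcam(); f=c["frame"]
g=cv2.resize(f[60:260,240:480],None,fx=3,fy=3,interpolation=cv2.INTER_CUBIC); gr=cv2.cvtColor(g,cv2.COLOR_RGB2GRAY)
p=lambda u,z: at_z(d,(240+(u[0]-1)/3,60+(u[1]-1)/3),z)[:2]
L=[];Rr=[]
for y in range(260,450,10):
    row=gr[y]<85; x=345; a=x
    while row[a]: a-=1
    b=x
    while row[b]: b+=1
    L.append(p((a,y),.055));Rr.append(p((b,y),.055))
for e in(L,Rr): e=np.array(e); print(np.degrees(np.arctan(np.polyfit(e[:,0],e[:,1],1)[0])))
```

```text
0.5049418895203861
0.11174685795999936
```

The lever now reads 1.3° past straight forward. I'll draw off the grip, rise and go behind the push plate.

```bash
sed -i 's/^TH,T=.*/TH,T=np.radians(-1.05),np.array([.5520,-.0568])/' h.py; python3 -c "
from h import *
print(Pm([.488,-.0225]),Pm([.43,-.02]),Pm([.575,-.1652]),Pm([.6497,-.0247]))
rows([push(181.4,55,68),(90,-165,180,90),(-175,35,180,0)])"
```

```text
[-64.61779855  33.12144488] [-122.65387177   34.55817907] [  24.9825605  -107.96032452] [97.09536434 33.8849557 ]
t 8.825 plate [  91.7 -125.5] z 67.3 phi 92.0 F [ 0.9 -0.7  0.3]
[[0.0,[0.001,-0.038,-0.001],[0.0,-0.0,1]],[0.0,[0.003,-0.039,-0.113],[0.0,-0.0,2]],[0.0,[0.261,0.17,-0.112],[-0.0,-0.1,92]]]
```

Call:
move_arm --motion '[[0, [0, -0.038, 0], [0, 0, 0]], [0, [0, -0.038, -0.055], [0, 0, 0]], [0, [0, -0.038, -0.113], [0, 0, 0]], [0, [0.26, 0.17, -0.113], [0, 0, 92]], [0, [0.26, 0.17, -0.113], [0, 0, 92]]]'

```text
t: 9.45
tool_pos: [0.542, -0.1445, 0.1806]
tool_rot: [-0.0, 0.182, 0.983, 0.001]
contact_force: [0.7, 0.6, 1.2]
grip_width: 0.0004
gripper_force: 0.0
```

```bash
python3 -c "
from h import *
rows([(-175,35,180,0)])"
```

```text
t 9.45 plate [ -8.4 -87.8] z 180.6 phi 70.1 F [0.7 0.6 1.2]
[[0.0,[0.198,0.059,0.001],[0.0,-0.1,70]]]
```

Call:
move_arm --motion '[[0, [0.198, 0.059, 0], [0, 0, 70]], [0, [0.198, 0.059, 0], [0, 0, 70]], [0, [0.198, 0.059, 0], [0, 0, 70]], [0, [0.198, 0.059, 0], [0, 0, 70]], [0, [0.198, 0.059, 0], [0, 0, 70]]]'

```text
t: 10.07
tool_pos: [0.3761, -0.0196, 0.1803]
tool_rot: [-0.001, 0.606, 0.796, -0.0]
contact_force: [1.0, -0.6, -0.1]
grip_width: 0.0002
gripper_force: 0.0
```

```bash
python3 -c "
from h import *
rows([(-175,35,180,0)])
c=read_camera('top')
for n,z in(('push_face',.062),('carriage_deck',.048)):
  for r in tip_of(c,n)[:1]: print(n,r['p'],Pm(at_z(c,np.array(r['centre'])*[640,400],z)))"
```

```text
t 10.075 plate [-176.5   34. ] z 180.3 phi 16.5 F [ 1.  -0.6 -0.1]
[[0.0,[0.001,0.002,0.0],[-0.1,-0.1,16]]]
carriage_deck 0.83 [-69.91258372  34.15295018]
```

Call:
move_arm --motion '[[0, [0.001, 0.002, 0], [0, 0, 10]], [0, [0.001, 0.002, 0.05], [0, 0, 16]], [0, [0.001, 0.002, 0.1], [0, 0, 16]], [0, [0.001, 0.002, 0.12], [0, 0, 16]], [0, [0.001, 0.002, 0.12], [0, 0, 16]]]'

```text
t: 10.85
tool_pos: [0.3791, -0.0194, 0.0591]
tool_rot: [-0.002, 0.708, 0.706, -0.002]
contact_force: [-0.1, 0.5, 0.6]
grip_width: 0.0004
gripper_force: 0.0
```

Run:
```python
from h import *
c,d=wcam(); cv2.imwrite("pics/w6.png",c["frame"][:,:,::-1])
for n,z in(('push_face',.062),('lever_grip',.075),('carriage_deck',.048)):
  for r in tip_of(c,n)[:1]: print(n,r['p'],Pm(at_z(d,np.array(r['centre'])*[640,400],z)))
rows([(-135,35,60,0)])
```

```text
push_face 0.85 [-121.32962783   35.73420275]
carriage_deck 0.72 [-36.18245096  24.52712617]
t 11.05 plate [-171.2   34.1] z 61.4 phi 0.8 F [ 0.3  0.2 -0.3]
[[0.0,[0.0,0.036,0.001],[0.1,-0.0,1]]]
```

View pics/w6.png

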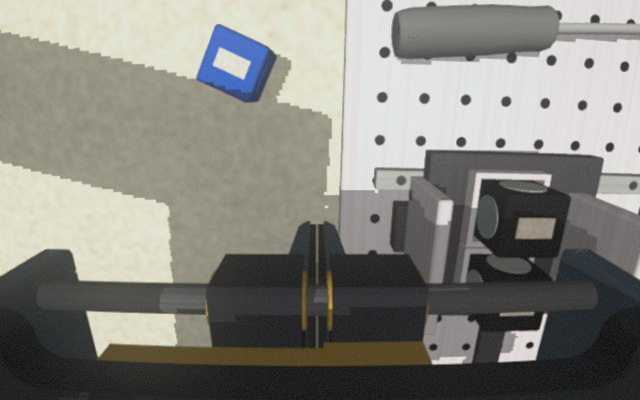

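The wrist view shows the push plate's left end at about (435,240), ahead of the closed fingers at (318,235). Both cubes are seated and nothing lies between. I'll push gently.

Call:
move_arm --motion '[[0, [0, 0.018, 0], [0, 0, 1]], [0, [0, 0.034, 0], [0, 0, 1]], [0, [0, 0.039, 0], [0, 0, 1]], [0, [0, 0.044, 0], [0, 0, 1]], [0, [0, 0.05, 0], [0, 0, 1]]]'

```text
t: 11.68
tool_pos: [0.4297, -0.0197, 0.0602]
tool_rot: [-0.001, 0.715, 0.699, -0.001]
contact_force: [-2.8, -0.9, -0.1]
grip_width: 0.0005
gripper_force: 1.2
```

Call:
move_arm --motion '[[0, [0, 0.006, 0], [0, 0, 0]], [0, [0, 0.012, 0], [0, 0, 0]], [0, [0, 0.018, 0], [0, 0, 0]], [0, [0, 0.024, 0], [0, 0, 0]], [0, [0, 0.03, 0], [0, 0, 0]]]'

```text
t: 12.3
tool_pos: [0.4607, -0.0203, 0.0604]
tool_rot: [-0.0, 0.715, 0.699, -0.0]
contact_force: [-2.6, -0.3, -1.5]
grip_width: 0.0006
gripper_force: 1.1
```

```bash
python3 -c "
from h import *
rows([])"
```

```text
t 12.3 plate [-92.   34.8] z 60.4 phi -0.2 F [-2.6 -0.3 -1.5]
[]
```

Call:
move_arm --motion '[[0, [0, 0.004, 0], [0, 0, 0]], [0, [0, 0.008, 0], [0, 0, 0]], [0, [0, 0.011, 0], [0, 0, 0]], [0, [0, 0.013, 0], [0, 0, 0]], [0, [0, 0.014, 0], [0, 0, 0]]]'

```text
t: 12.92
tool_pos: [0.4745, -0.0206, 0.0605]
tool_rot: [-0.0, 0.715, 0.699, 0.0]
contact_force: [-2.3, 1.2, 0.0]
grip_width: 0.0007
gripper_force: 1.0
```

Call:
move_arm --motion '[[0, [0, 0.001, 0], [0, 0, 0]], [0, [0, 0.002, 0], [0, 0, 0]], [0, [0, 0.003, 0], [0, 0, 0]]]'

```text
t: 13.3
tool_pos: [0.4764, -0.0207, 0.0605]
tool_rot: [-0.001, 0.715, 0.699, -0.001]
contact_force: [-5.2, 1.3, 3.6]
grip_width: 0.0005
gripper_force: 3.2
```

Call:
move_arm --motion '[[0, [0, 0.001, 0], [0, 0, 0]], [0, [0, 0.001, 0], [0, 0, 0]]]'

```text
t: 13.55
tool_pos: [0.4764, -0.0206, 0.0605]
tool_rot: [-0.002, 0.715, 0.699, -0.001]
contact_force: [-6.8, 1.0, 4.5]
grip_width: 0.0002
gripper_force: 3.8
```

Call:
move_arm --motion '[[0, [0, 0.001, 0], [0, 0, 0]], [0, [0, 0.001, 0], [0, 0, 0]]]'

```text
t: 13.8
tool_pos: [0.4763, -0.0206, 0.0604]
tool_rot: [-0.002, 0.715, 0.699, -0.002]
contact_force: [-9.1, 0.9, 7.3]
grip_width: 0.0006
gripper_force: 5.0
```

The position has stalled while the force rises, so the carriage is on a stop. I'll draw clear and check.

Call:
move_arm --motion '[[0, [0, -0.01, 0], [0, 0, 0]], [0, [0, -0.06, 0], [0, 0, 0]], [0, [0, -0.1, -0.03], [0, 0, 0]], [0, [0, -0.1, -0.09], [0, 0, 0]], [0, [0, -0.1, -0.15], [0, 0, 0]]]'

```text
t: 14.42
tool_pos: [0.3796, -0.0187, 0.2125]
tool_rot: [0.001, 0.715, 0.699, 0.001]
contact_force: [1.6, -1.2, -0.3]
grip_width: 0.0005
gripper_force: 0.0
```

Run:
```python
from h import *
fs=[]
for n,b in(("top",(270,120,420,270)),("side",(260,160,440,310))):
    c=read_camera(n); fs.append(cv2.resize(c["frame"][b[1]:b[3],b[0]:b[2]],(400 if n=="top" else 400,400 if n=="top" else 333),interpolation=cv2.INTER_CUBIC))
    for m,z in(("carriage_deck",.048),("push_face",.062),("lever_grip",.075)):
        for r in tip_of(c,m)[:1]: print(n,m,round(r["p"],2),Pm(at_z(c,np.array(r["centre"])*[640,400],z)).round(1))
fs[1]=cv2.copyMakeBorder(fs[1],0,67,0,0,cv2.BORDER_CONSTANT)
cv2.imwrite("pics/end.png",np.hstack(fs)[:,:,::-1]); rows([])
```

```text
top carriage_deck 0.9 [-2.6 36.6]
top push_face 0.97 [-67.7  47.4]
top lever_grip 0.84 [  86.2 -105. ]
side push_face 0.66 [-61.8  48.4]
side lever_grip 0.83 [  87.8 -100.9]
t 14.825 plate [-174.    35.1] z 209.1 phi -0.2 F [-0.  -0.2  0.5]
[]
```

View pics/end.png

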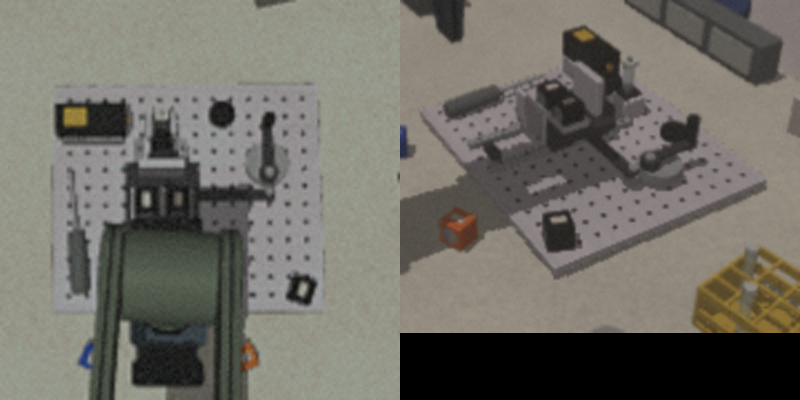

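The end picture shows the lever pointing straight forward. The carriage is home with its push face at about x -66, the cubes are seated and everything else is in place.

```bash
python3 -c "
from bench import *
print(sign_off())"
```

```text
the job is handed in; nothing more can be done
None
```

I turned the cam lever to straight forward (measured about 1° past) and pushed the carriage gently forward until it stopped. The final pictures put it at its home position, about 56 mm forward; the arm is drawn clear and the job is handed in.

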